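# Seat the bar in the jig and throw the toggle clamp

## Robot

A 6-joint arm with a two-finger parallel gripper is mounted at the origin on a cart in front of the work surface, level with it; the furniture and walls round the work are solid. World frame = base frame: x ahead of the robot, y to its left, z up, the work surface at z = 0. Lengths are in m, angles in rad, forces in N, time in s.
With the tool pointing down it reaches from about 0.35 to 0.775 m from the base axis. Payload 7.3 kg.
Tool frame: the origin (TCP) lies midway between the tips of the shut fingers; the grasp point (between the pads) lies 19 mm behind it; z points along the fingers, y is the direction in which the jaws open and shut (so a half turn about z gives the same grasp; the last joint's range is limited). The gripper opens to 92 mm and grips with 3 to 60 N. Pads are 19 mm wide; open, the fingers measure 130 mm over their backs; the gripper's body (75 mm by 190 mm) begins 47 mm behind the grasp point.
Start: joints at [0.965, 0.342, 1.524, -0, 1.275, -0.146], TCP at [0.233, 0.471, 0.227] pointing down, gripper open.
Joint ranges: [-2.53, 2.53], [-0.77, 2.02], [0.04, 2.7], [-1, 4.14], [0.28, 2.66], [-3.11, 3.11]. Speed limits (rad/s): [2.57, 2.57, 3.14, 3.14, 3.14, 3.14].

## Interface

Orientations are given as [roll, pitch, yaw] about the fixed x, y, z axes, in that order (R = Rz(yaw) Ry(pitch) Rx(roll)).
In Python, from cell import robot gives the robot as it stands.
- The arm moves only by the shell command python3 -m crank 'ROWS' [FORCE]. ROWS is a JSON object of lists of equal length, an entry for each row: "claw": the opening, from 0 (shut) to 1 (fully open); "delta_pos": the shift along the tool's x, y, z in units of 25 mm (1.0 is 25 mm), a list of three; "roll": the turn about the tool's z in units of 6 degrees (1.0 is 6 degrees). In form: {"claw": [claw, ...], "delta_pos": [[dx, dy, dz], ...], "roll": [roll, ...]}. A call has exactly 8 rows; each row is the pose to reach, as a shift and turn from the pose commanded when the call began, along the tool's axes at that moment; what a row does not reach only later rows make up. A row lasts 1/12 s, in which the tool goes at most 41.7 mm and 7.16 degrees, less where a joint would pass 70% of its speed; a pose out of reach is approached as far as the arm can. A call with a gripper value outside its range is refused whole. The fingers move at their own pace and stop on an object; FORCE is the grip in N (left out, the last holds). Time passes only in rows, so rows that repeat a pose let the fingers close, or fill a call up. It gives the time, the measured TCP pose, the force and the opening at its end, in the units of the state.
- robot.observe(): the state, without advancing time (a new reading comes with each control period).
- robot.read_camera(name): name is "scene" or "side" or "wrist"; returns a dict with "color" (420x560x3 uint8, blue, green, red), "fx", "fy", "cx", "cy" (pixels), "k1" (the pictures are not rectified: a ray, as slopes to the right and down, at radius r is drawn at 1 + k1 r^2 times it, then the intrinsics apply), "rvec" (rotation vector, rad) and "tvec" (3), from world to camera coordinates, as OpenCV has them; the wrist camera has in their place "hand_eye" (4x4, takes a point from camera to tool coordinates, whose origin is the TCP and whose axes are the flange's). Camera axes: x right, y down, z forward; pixel columns grow to the right and rows downward; lengths in m; the calibration is good to about 2 mm. A picture is of the moment at which its call begins: read the wrist's pose just before it. There is no depth.
- robot.hand_in(): hands the job in, once; it reports no verdict.
The state is a dict: "time": time; "qpos": joint angles; "qvel": joint speeds; "joint_efforts": joint torques, N m; "tool_pos": TCP position; "tool_rot": TCP orientation; "contact_force": force on the tool from outside, world axes, zero at the start; "torque": the same for the moment, N m; "opening": finger opening in m.
Only numpy, scipy, OpenCV 4.12 (cv2) and the standard library are available. Lean on these libraries where they do the work, as an engineer would, in place of code of your own. Each camera call takes 0.05 s, during which the arm holds its last target.

## Task

Without gripping or lifting anything, push the drilled metal bar along the jig's channel with your fingertips until its end butts against the stop block. Then push the toggle clamp's handle over past centre so that it snaps shut and its rubber foot presses on the bar. Leave the bar seated and clamped, and do not disturb the loose nut, bolt, spark plug and pliers lying around the jig.

Things in the scene. Friction and masses are not known exactly. Their poses are not given: they have to be found in the camera images.
- jig: Jig bolted to the bench: dark steel plate 240 x 150 x 12 mm, origin on the bench top, x along the channel towards the stop block (roughly away from the robot), z up. Plate spans x -125..+115, y -100..+50 mm. Two rails, tops at z 20 mm, leave a 31 mm channel along y = 0. Clamp on the -y side in the plane x = +45 mm; open, its arm stands up at y = -65 mm, top at 140 mm.
- stop (a point): Centre of the face of the stop block (64 mm wide, top 42 mm above the bench) that the bar must touch: jig frame x = +80 mm, y = 0, 25 mm above the bench. Axes as the jig.
- bar: Loose aluminium bar, 125 (x) x 28 x 26 mm high, about 0.24 kg, two 10 mm holes. Lies in the channel on the base plate; origin at the centre of its underside, 12 mm above the bench, x towards the stop. Starts 25 to 50 mm short of the stop; slides with a few newtons.
- bar_front (a point): Centre of the bar's end face nearest the stop, 13 mm above its underside.
- bar_back (a point): Centre of the bar's end face away from the stop, to be pushed on; 13 mm above its underside (25 mm above the bench). The face runs from 12 to 38 mm above the bench; the part above 20 mm stands clear of the rails.
- lever (a joint): Angle of the clamp's handle, rad: 0 open (leans 45 degrees away from the channel, to the jig's -y), 0.96 shut (leans 10 degrees towards the channel). A spring holds it at either end; dead centre at about 0.4, beyond which it snaps shut by itself. Takes about 8 N at the knob. It drives the clamp's arm and foot.
- lever_knob (a point): Centre of the black ball knob, 24 mm across, on the handle's end. The handle is a 9 mm rod (14 mm at its sleeve) turning about an axis along the jig's x through jig y = -78 mm, z = 50 mm, 90 mm from the knob. Open: knob at jig y = -142, z = 114 mm; shut: y = -62, z = 139 mm. Push it from its -y side towards +y.
- clamp_foot: Black rubber foot, 18 mm across, sprung, at the end of the clamp's arm; origin on the arm's middle line, 26 mm from the foot's face. Shut, it presses on the bar's top at jig frame x = +45 mm, y = 0 with about 3 N.
- nut: Loose hexagon nut, 26 x 23 x 11 mm, lying on the jig's base plate in front of the clamp; leave it alone.
- bolt: Loose hexagon bolt, 52 mm long, 22 mm across, lying on the bench left of the jig; leave it alone.
- spark_plug: Loose spark plug, 65 mm long, 24 mm thick, lying on the bench right of the jig, nearer to the robot than the clamp; leave it alone.
- pliers: Loose red-handled pliers, 177 x 54 x 12 mm, lying flat on the bench to the right of the jig; leave them alone.

How it is judged:
On the way, in this order (a step that is already met when the one before it is completed fails the run):
1. the bar's end is against the stop (within 4 mm) while the clamp is still open (x of bar_front in the frame of stop above -0.004 m and value of joint lever below 0.4 rad), for 0.2 s.
2. the handle has snapped over and the foot presses on the bar (value of joint lever above 0.88 rad and contact force between clamp_foot and bar above 1.5 N), for 0.2 s.
At the end, for the whole second after the job is handed in: The bar lies flat in the channel with its end within 4 mm of the stop block's face, the handle is in its shut position (above 0.88 rad), the rubber foot presses on the bar with more than 1.5 N, and everything is at rest (all of step 2 and x of bar_front in the frame of stop above -0.004 m and horizontal distance between bar_front and stop below 0.006 m and height (world z) of bar below 0.016 m and angle between bar's own z axis and vertical below 0.05 rad and linear speed of bar below 0.01 m/s); the robot touches nothing.
It fails at once if the bar is lifted (more than 6 mm off the plate) or tipped (height (world z) of bar above 0.018 m or angle between bar's own z axis and vertical above 0.15 rad).
It fails at once if the nut, bolt, spark plug or pliers are moved by more than 20 mm or lifted (distance of any of nut, bolt, spark_plug, pliers from where it was at the start of the episode above 0.02 m).
It also fails if it takes over 45 s, if anything falls off the work surface, if the arm or the gripper's body presses on something with over 40 N, if the wrist force passes 120 N, or if a joint passes its speed limit or range.

## Working session

There is one attempt and no reset: what is moved stays moved. The work goes in short steps, Python scripts to look and compute and a shell command to move; the robot and the scene stay as the last step left them, time stands still between calls to the robot, and variables do not carry over. Pictures are saved under pics/ and viewed, and the job is handed in when it is done.

```bash
mkdir -p pics; ls
python3 - <<'E'
from cell import robot
import cv2
s=robot.observe();print(s)
for n in("scene","side","wrist"):
    c=robot.read_camera(n);cv2.imwrite(f"pics/{n}0.png",c["color"]);print({k:v for k,v in c.items() if k!="color"})
E
```

```text
pics
{'time': 0.0, 'qpos': array([ 9.64976272e-01,  3.42705214e-01,  1.52503657e+00, -2.63982434e-05,
        1.27538255e+00, -1.45981834e-01]), 'qvel': array([-1.07573556e-03, -1.16563743e-03, -1.08967975e-06, -3.11795758e-04,
       -1.63107709e-03, -1.08284786e-03]), 'joint_efforts': array([ 1.10000976e-03, -4.31248963e+01, -2.44220209e+01,  7.19032134e-02,
        5.61976992e-02, -1.76729714e-04]), 'tool_pos': array([0.23273779, 0.47013271, 0.22604722]), 'tool_rot': array([-3.14007359e+00, -1.97829927e-04,  2.68176199e+00]), 'contact_force': array([ 0.20493623, -0.20597194,  0.35883451]), 'torque': array([-0.00097286,  0.01766759, -0.03488299]), 'opening': 0.09173858933438894}
{'fx': 461.9382176447616, 'fy': 461.9382176447616, 'cx': 272.74904161059567, 'cy': 207.69820789079102, 'k1': -0.11413749602980339, 'rvec': array([ 1.11219989, -2.15337333,  1.14783107]), 'tvec': array([0.18695736, 0.38622632, 0.51632664])}
{'fx': 527.1277358269082, 'fy': 527.1277358269082, 'cx': 285.86902115885664, 'cy': 216.41278968615495, 'k1': 0.019581119739629203, 'rvec': array([ 2.27190183, -0.45316177,  0.22383211]), 'tvec': array([-0.5499789 ,  0.10242657,  1.16727176])}
{'fx': 363.7996592282183, 'fy': 363.7996592282183, 'cx': 278.6939521655056, 'cy': 208.04566017752882, 'k1': -0.0246931614801392, 'hand_eye': array([[-1.58009977e-03, -9.67417292e-01, -2.53182320e-01,
         6.77553020e-02],
       [ 9.99998751e-01, -1.52358909e-03, -4.19268473e-04,
        -7.78131175e-04],
       [ 1.98617495e-05, -2.53182666e-01,  9.67418491e-01,
        -1.57173880e-01],
       [ 0.00000000e+00,  0.00000000e+00,  0.00000000e+00,
         1.00000000e+00]])}
```

View pics/scene0.png

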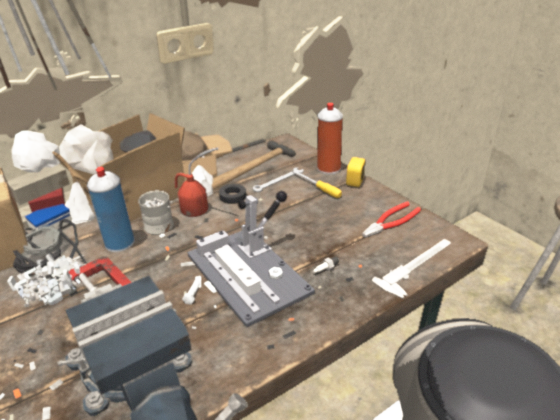

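View pics/side0.png

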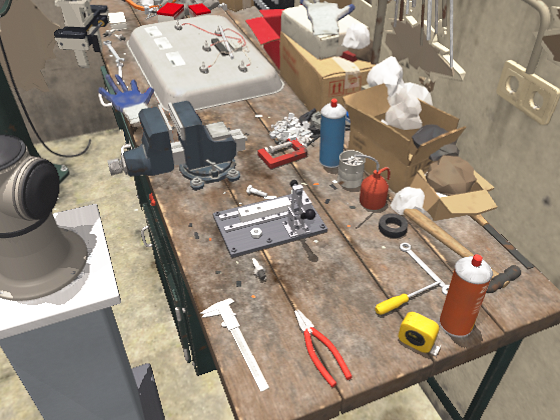

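View pics/wrist0.png

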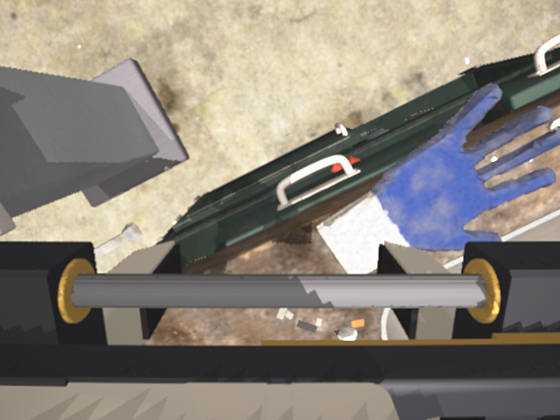

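The scene view shows the jig around (250,275), with the bar at (240,268) and the clamp at (255,225). In the side view the jig is at (270,225). I'll enlarge both.

Run:
```python
import cv2
a=cv2.imread("pics/scene0.png")[180:325,180:345];cv2.imwrite("pics/sc1.png",cv2.resize(a,None,fx=4.8,fy=4.1*1,interpolation=2)[:600] if 0 else cv2.resize(a,None,fx=4,fy=4,interpolation=2))
a=cv2.imread("pics/side0.png")[170:290,200:340];cv2.imwrite("pics/si1.png",cv2.resize(a,None,fx=5,fy=5,interpolation=2))
```

```text
(no output)
```

View pics/sc1.png

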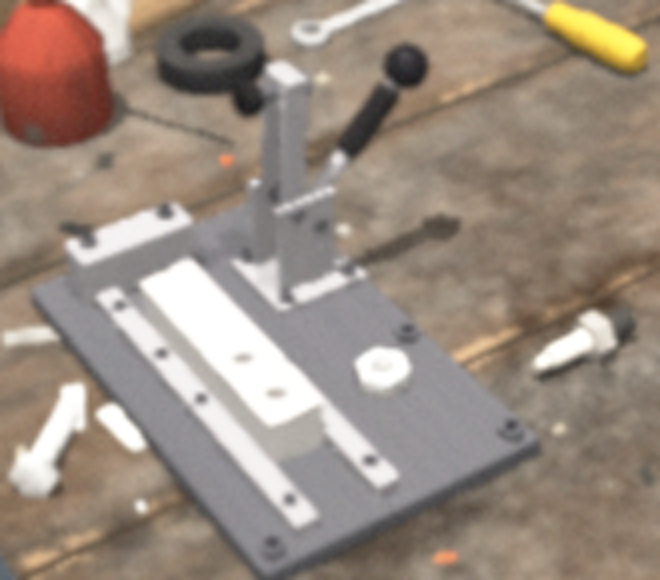

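View pics/si1.png

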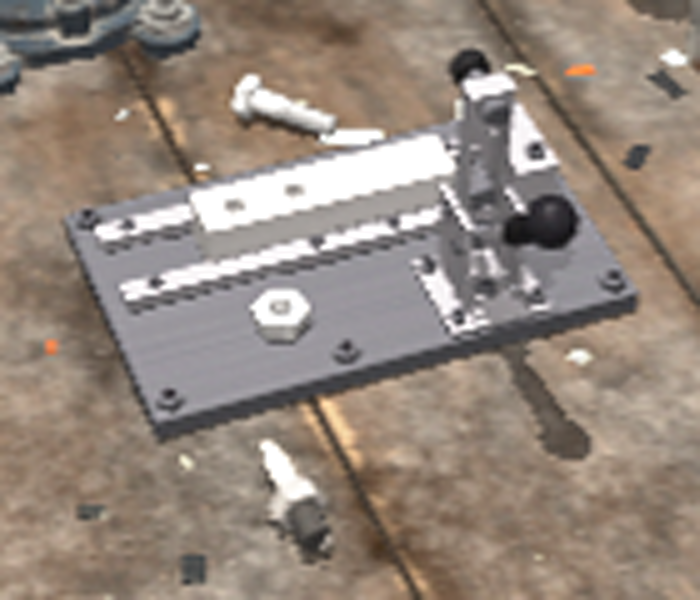

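Reading points off the crops (plate corners, knob and bar top corners) to fit the jig pose and the bar offset jointly.

```bash
cat > h.py <<'E'
import numpy as np, cv2
from scipy.spatial.transform import Rotation as R
def proj(P,c):
    P=np.atleast_2d(P)
    d=R.from_rotvec(np.ravel(c["rvec"])).apply(P)+np.ravel(c["tvec"])
    u=d[:,:2]/d[:,2:]; r2=(u**2).sum(1,keepdims=True)
    return u*(1+c["k1"]*r2)*c["fx"]+[c["cx"],c["cy"]]
E
cat > fit.py <<'E'
from h import *
from cell import robot
from scipy.optimize import least_squares
cs={n:robot.read_camera(n) for n in("scene","side")}
# (cam, crop px, jig xyz mm, isbar)
S=lambda x,y:(x/4+180-.375,y/4+180-.375); T=lambda x,y:(x/5+200-.4,y/5+170-.4)
D=[("scene",S(540,440),(-125,-100,12),0),("scene",S(262,560),(-125,50,12),0),("scene",S(33,293),(115,50,12),0),
("scene",S(406,65),(45,-142,114),0),
("side",T(67,220),(-125,50,12),0),("side",T(158,427),(-125,-100,12),0),("side",T(635,297),(115,-100,12),0),("side",T(552,222),(45,-142,114),0),
("scene",S(325,408),(-62.5,-14,38),1),("scene",S(262,425),(-62.5,14,38),1),("side",T(192,190),(-62.5,14,38),1),("side",T(207,232),(-62.5,-14,38),1)]
def W(p,q,b):
    q=np.array(q,float)/1000; 
    if b:q[0]+=p[3]
    c,s=np.cos(p[2]),np.sin(p[2]);return [p[0]+c*q[0]-s*q[1],p[1]+s*q[0]+c*q[1],q[2]]
f=lambda p:np.concatenate([(proj(W(p,q,b),cs[n])[0]-u) for n,u,q,b in D])
r=least_squares(f,[.55,0,0,-.02],loss="soft_l1")
print(r.x,np.degrees(r.x[2]));print(f(r.x).reshape(-1,2).round(1))
for n,q,b in(("knob",(45,-142,114),0),("bar_back",(-62.5,0,25),1),("stop",(80,0,25),0),("seatedback",(-45,0,25),0)):print(n,np.round(W(r.x,q,b),4))
E
python3 fit.py
```

```text
[ 0.52872495 -0.04985526 -0.02707052 -0.00909257] -1.55102670237535
[[ 0.2 -0.6]
 [ 0.3  3.4]
 [-0.7 -1.8]
 [ 0.7  0.2]
 [-0.4 -1.4]
 [-0.5 -1. ]
 [ 1.5 -0.7]
 [ 0.   0.2]
 [-0.9 -1.3]
 [ 1.7  0.4]
 [-0.4  0.7]
 [ 0.2 -0.3]]
knob [ 0.5699 -0.193   0.114 ]
bar_back [ 0.4572 -0.0479  0.025 ]
stop [ 0.6087 -0.052   0.025 ]
seatedback [ 0.4837 -0.0486  0.025 ]
```

```bash
cat >> fit.py <<'E'
p=r.x
L=[]
def box(x0,x1,y0,y1,z0,z1,b=0):
    for z in(z0,z1):
        q=[(x0,y0,z),(x1,y0,z),(x1,y1,z),(x0,y1,z)]
        for i in range(4):L.append((q[i],q[(i+1)%4],b))
box(-125,115,-100,50,0,12);box(-62.5,62.5,-14,14,12,38,1);box(80,100,-32,32,12,42)
L.append(((45,-78,50),(45,-142,114),0));L.append(((45,-65,12),(45,-65,140),0))
for n,(x,y,k) in(("scene",(180,180,4)),("side",(200,170,5))):
    im=cv2.resize(cs[n]["color"],None,fx=k,fy=k,interpolation=2)
    for a,b,t in L:
        u=[tuple(int(v) for v in (proj(W(p,z,t),cs[n])[0]+.5)*k-.5) for z in(a,b)]
        cv2.line(im,u[0],u[1],(0,255,0),1)
    cv2.imwrite(f"pics/ov_{n}.png",im[y*k:y*k+580,x*k:x*k+700])
E
python3 fit.py >/dev/null
```

```text
(no output)
```

View pics/ov_scene.png

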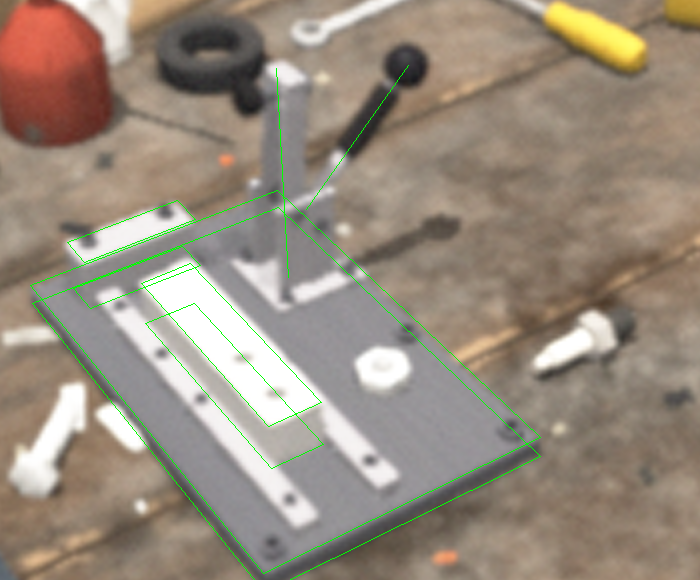

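View pics/ov_side.png

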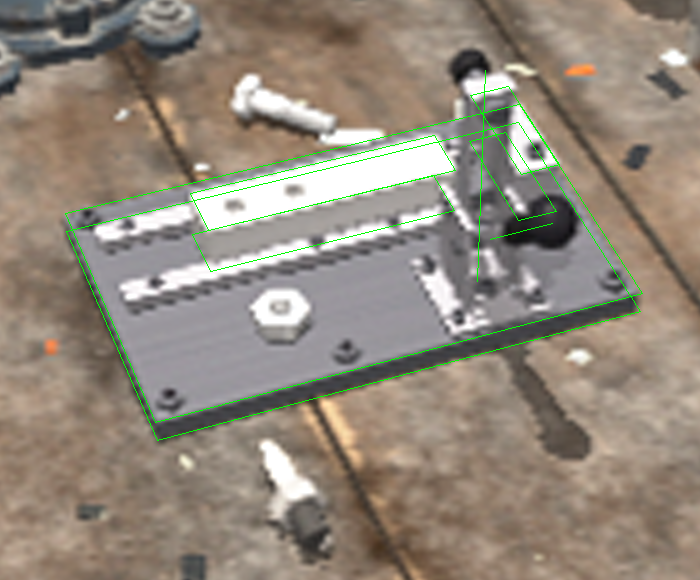

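The model overlay agrees with both pictures to about 2 mm: stop face near (0.609,-0.052), bar gap about 27 mm. Next I'll check the vise's height (it lies on my path) and convert the targets to tool axes.

```bash
cat > tri.py <<'E'
from h import *
from cell import robot
from scipy.optimize import least_squares
cs={n:robot.read_camera(n) for n in("scene","side")}
for a,b in (((153,282),(225,103)),((153,282),(178,108)),((70,310),(150,108))):
    r=least_squares(lambda p:np.r_[proj(p,cs["scene"])[0]-a,proj(p,cs["side"])[0]-b],[.4,.25,.1]);print(r.x.round(3),r.fun.round(1))
E
python3 tri.py
cat > go.py <<'E'
import sys
from h import *
from cell import robot
s=robot.observe();t=np.array([float(v) for v in sys.argv[1:4]])
M=R.from_euler("xyz",s["tool_rot"])
print("t",round(s["time"],2),"pos",s["tool_pos"].round(4),"rot",s["tool_rot"].round(4),"F",s["contact_force"].round(1))
print("delta units",(M.inv().apply(t-s["tool_pos"])/.025).round(2))
if len(sys.argv)>4:
    d=np.degrees(float(sys.argv[4])-s["tool_rot"][2]);d=(d+180)%360-180;print("roll units(-yaw)",round(-d/6,2))
E
python3 go.py 0.233 0.47 0.30; python3 go.py 0.415 -0.047 0.30 3.1145;python3 - <<'E'
import cv2
a=cv2.imread("pics/side0.png")[80:230,90:290];cv2.imwrite("pics/v1.png",cv2.resize(a,None,fx=4,fy=4))
E
```

```text
[0.458 0.14  0.165] [-10.  -12.3 -13.   22.6]
[0.376 0.153 0.212] [-1.9 -2.3 -2.8  4.6]
[0.362 0.255 0.216] [  5.6   6.9   9.1 -16.1]
t 0.45 pos [0.233  0.4705 0.2267] rot [-3.1415 -0.      2.6818] F [ 0.1  0.7 -0.3]
delta units [-0.01 -0.02 -2.93]
t 0.45 pos [0.233  0.4705 0.2267] rot [-3.1415 -0.      2.6818] F [ 0.1  0.7 -0.3]
delta units [-15.71 -15.32  -2.93]
roll units(-yaw) -4.13
```

View pics/v1.png

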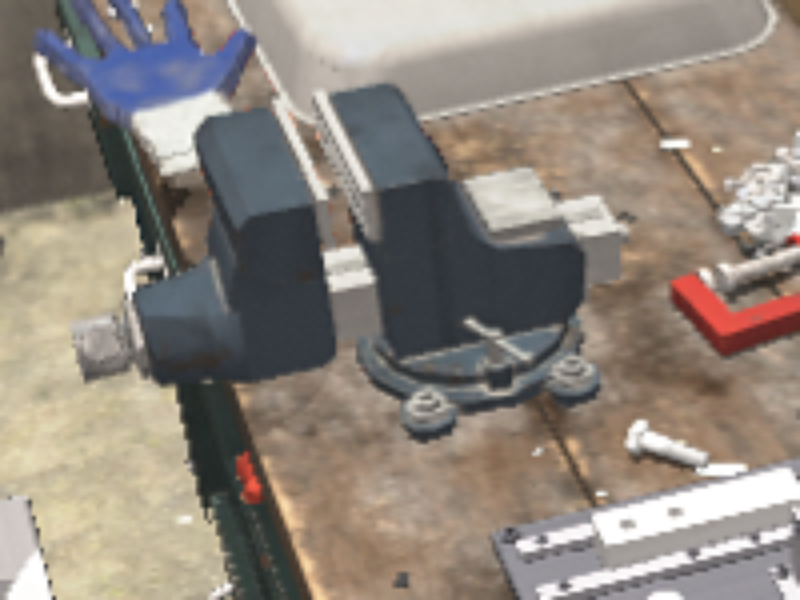

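The vise top is at roughly z 0.21 and lies between me and the jig, so I'll rise to z ≈ 0.33 with the fingers closing, then traverse.

```bash
python3 -m crank '{"claw":[0,0,0,0,0,0,0,0],"delta_pos":[[0,0,-1.5],[0,0,-3],[0,0,-4.2],[-1,-1,-4.2],[-2,-2,-4.2],[-3,-3,-4.2],[-4,-4,-4.2],[-5,-5,-4.2]],"roll":[0,0,0,-0.5,-1,-2,-3,-4.13]}' 20; python3 go.py 0.415 -0.047 0.32 3.1145
```

```text
time: 1.12
tool_pos: [0.2888, 0.3037, 0.3319]
tool_rot: [3.141, 0.0, 3.111]
contact_force: [0.8, -0.2, -0.1]
opening: 0.043
t 1.12 pos [0.2888 0.3037 0.3319] rot [3.1415e+00 5.0000e-04 3.1113e+00] F [ 0.8 -0.2 -0.1]
delta units [ -5.47 -13.87   0.48]
roll units(-yaw) -0.03
```

```bash
python3 -m crank '{"claw":[0,0,0,0,0,0,0,0],"delta_pos":[[-0.5,-1.4,0],[-1,-2.9,0],[-1.7,-4.4,0],[-2.4,-5.9,0],[-3.1,-7.4,0],[-3.8,-8.9,0],[-4.5,-10.4,0],[-5.2,-11.9,0]],"roll":[0,0,0,0,0,0,0,0]}'; python3 go.py 0.415 -0.047 0.10 3.1145
```

```text
time: 1.78
tool_pos: [0.4083, 0.0013, 0.3321]
tool_rot: [3.141, 0.001, 3.105]
contact_force: [1.3, 1.4, 0.0]
opening: 0.0003
t 1.78 pos [0.4083 0.0013 0.3321] rot [3.1415e+00 1.1000e-03 3.1054e+00] F [1.3 1.4 0. ]
delta units [-0.33 -1.92  9.28]
roll units(-yaw) -0.09
```

```bash
python3 -m crank '{"claw":[0,0,0,0,0,0,0,0],"delta_pos":[[-0.3,-1,0.2],[-0.3,-1.9,1],[-0.3,-1.9,2.5],[-0.3,-1.9,4],[-0.3,-1.9,5.5],[-0.3,-1.9,7],[-0.3,-1.9,8.5],[-0.3,-1.9,9]],"roll":[0,0,0,0,0,0,0,0]}'; python3 go.py 0.423 -0.0465 0.028 3.1145
python3 - <<'E'
import cv2
from cell import robot
for n in("scene","side","wrist"):cv2.imwrite(f"pics/{n}2.png",robot.read_camera(n)["color"])
a=cv2.imread("pics/side2.png")[120:270,160:350];cv2.imwrite("pics/side2c.png",cv2.resize(a,None,fx=4,fy=4))
E
```

```text
time: 2.45
tool_pos: [0.4111, -0.0435, 0.1027]
tool_rot: [3.14, -0.007, 3.105]
contact_force: [-0.5, 0.5, 0.0]
opening: 0.0002
t 2.45 pos [ 0.4111 -0.0435  0.1027] rot [ 3.1397 -0.0066  3.1055] F [-0.5  0.5  0. ]
delta units [-0.5  -0.11  2.99]
roll units(-yaw) -0.09
```

View pics/side2c.png

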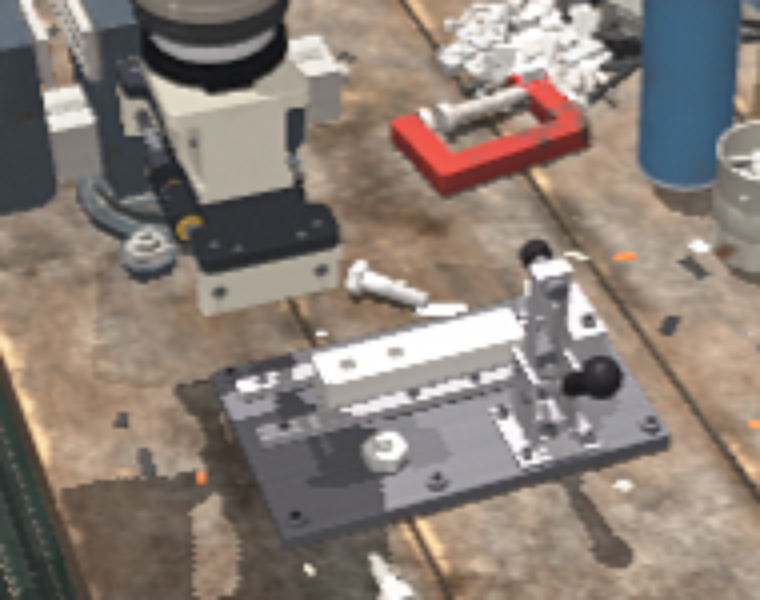

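View pics/wrist2.png

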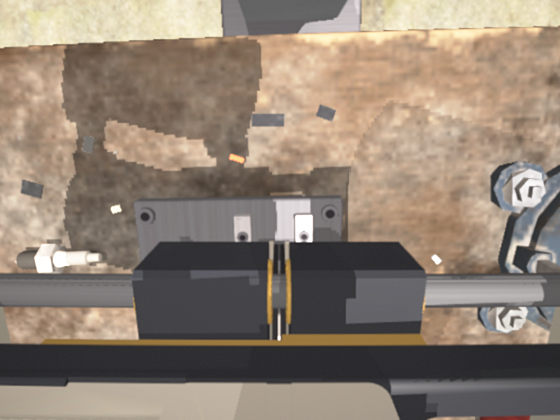

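The fingers are over the channel behind the bar. In the wrist view the rail ends are at columns 242 and 303 and the finger joint at 280. Descending.

```bash
python3 -m crank '{"claw":[0,0,0,0,0,0,0,0],"delta_pos":[[-0.2,-0.1,0.7],[-0.3,-0.1,1.4],[-0.4,-0.1,2.1],[-0.4,-0.1,2.6],[-0.4,-0.1,2.95],[-0.4,-0.1,2.95],[-0.4,-0.1,2.95],[-0.4,-0.1,2.95]],"roll":[0,0,0,0,0,0,0,0]}'; python3 go.py 0.474 -0.048 0.028 3.1145
python3 - <<'E'
import cv2
from cell import robot
a=robot.read_camera("side")["color"][150:270,190:350];cv2.imwrite("pics/side3c.png",cv2.resize(a,None,fx=5,fy=5))
E
```

```text
time: 3.27
tool_pos: [0.4246, -0.0473, 0.0341]
tool_rot: [-3.141, 0.002, 3.106]
contact_force: [0.0, -0.3, 0.5]
opening: 0.0007
t 3.27 pos [ 0.4246 -0.0473  0.0341] rot [-3.1411e+00  2.2000e-03  3.1058e+00] F [ 0.  -0.3  0.5]
delta units [-1.97  0.04  0.25]
roll units(-yaw) -0.08
```

View pics/side3c.png

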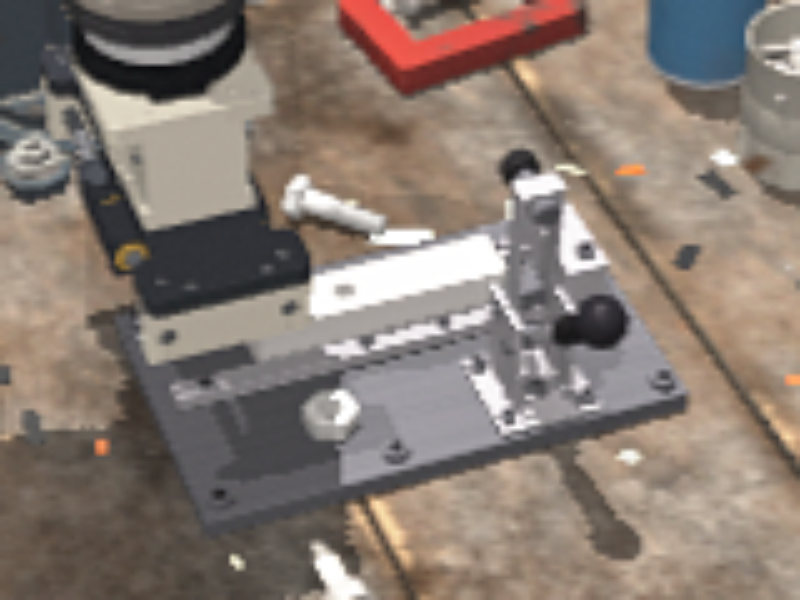

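```bash
python3 -m crank '{"claw":[0,0,0,0,0,0,0,0],"delta_pos":[[0,0,0.25],[-0.3,0,0.25],[-0.6,0,0.25],[-0.8,0,0.25],[-1.0,0,0.25],[-1.2,0,0.25],[-1.4,0,0.25],[-1.5,0,0.25]],"roll":[0,0,0,0,0,0,0,0]}'; python3 go.py 0.474 -0.048 0.028 3.1145
python3 - <<'E'
import cv2
from cell import robot
a=robot.read_camera("scene")["color"][170:320,170:360];cv2.imwrite("pics/sc4c.png",cv2.resize(a,None,fx=4,fy=4))
a=robot.read_camera("side")["color"][150:270,190:350];cv2.imwrite("pics/side4c.png",cv2.resize(a,None,fx=5,fy=5))
E
```

```text
time: 3.98
tool_pos: [0.462, -0.0485, 0.0267]
tool_rot: [3.142, 0.0, 3.106]
contact_force: [-0.7, 0.3, -1.6]
opening: 0.0007
t 3.98 pos [ 0.462  -0.0485  0.0267] rot [3.1416e+00 3.0000e-04 3.1058e+00] F [-0.7  0.3 -1.6]
delta units [-0.48  0.04 -0.05]
roll units(-yaw) -0.08
```

View pics/sc4c.png

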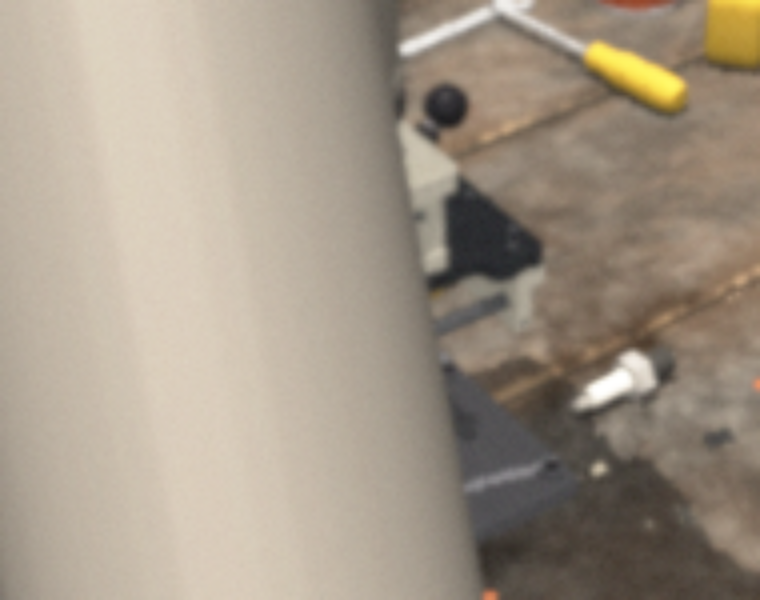

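View pics/side4c.png

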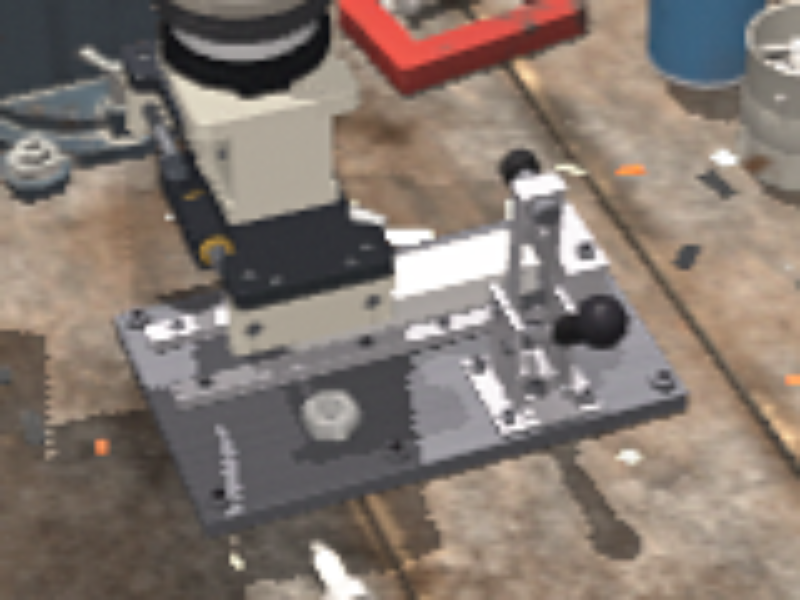

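No obstruction so far. I'll continue gently while watching the force.

```bash
python3 -m crank '{"claw":[0,0,0,0,0,0,0,0],"delta_pos":[[-0.05,0,-0.04],[-0.1,0,-0.04],[-0.15,0,-0.04],[-0.2,0,-0.04],[-0.25,0,-0.04],[-0.3,0,-0.04],[-0.3,0,-0.04],[-0.3,0,-0.04]],"roll":[0,0,0,0,0,0,0,0]}'; python3 go.py 0.474 -0.048 0.028 3.1145
```

```text
time: 4.75
tool_pos: [0.4691, -0.0488, 0.0278]
tool_rot: [-3.142, 0.001, 3.106]
contact_force: [-0.6, -0.1, -0.0]
opening: 0.0005
t 4.75 pos [ 0.4691 -0.0488  0.0278] rot [-3.1416e+00  7.0000e-04  3.1057e+00] F [-0.6 -0.1 -0. ]
delta units [-0.2   0.04 -0.01]
roll units(-yaw) -0.08
```

```bash
python3 -m crank '{"claw":[0,0,0,0,0,0,0,0],"delta_pos":[[-0.03,0,0],[-0.06,0,0],[-0.09,0,0],[-0.12,0,0],[-0.15,0,0],[-0.18,0,0],[-0.2,0,0],[-0.2,0,0]],"roll":[0,0,0,0,0,0,0,0]}'; python3 go.py 0.474 -0.048 0.028 3.1145;python3 - <<'E'
import cv2
from cell import robot
a=robot.read_camera("side")["color"][150:270,190:350];cv2.imwrite("pics/side5c.png",cv2.resize(a,None,fx=5,fy=5))
E
```

```text
time: 5.42
tool_pos: [0.4714, -0.0487, 0.0274]
tool_rot: [3.141, -0.005, 3.106]
contact_force: [-9.0, -1.3, 5.6]
opening: -0.0001
t 5.42 pos [ 0.4714 -0.0487  0.0274] rot [ 3.141  -0.005   3.1062] F [-9.  -1.3  5.6]
delta units [-0.1   0.03 -0.02]
roll units(-yaw) -0.08
```

View pics/side5c.png

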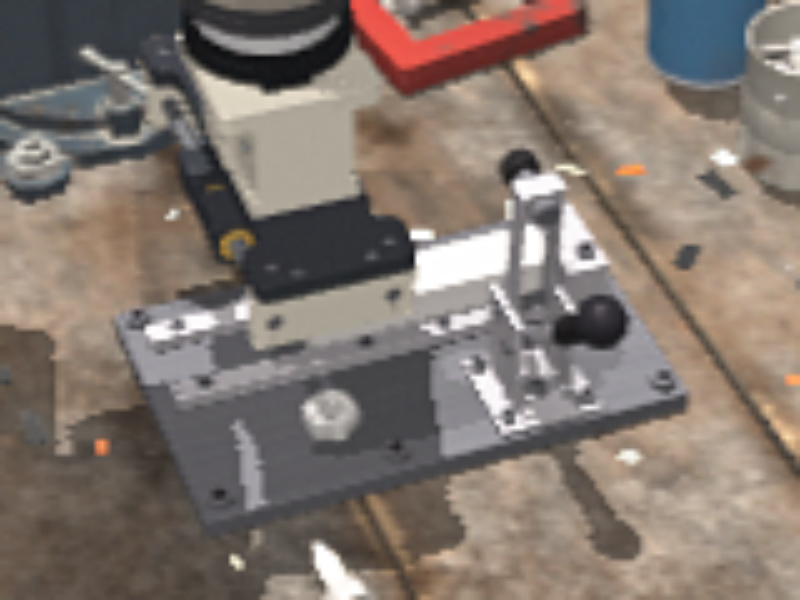

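```bash
python3 -m crank '{"claw":[0,0,0,0,0,0,0,0],"delta_pos":[[-0.03,0,0],[-0.06,0,0],[-0.09,0,0],[-0.1,0,0],[-0.1,0,0],[-0.1,0,0],[-0.1,0,0],[-0.1,0,0]],"roll":[0,0,0,0,0,0,0,0]}'; python3 go.py 0.474 -0.048 0.028 3.1145
```

```text
time: 6.13
tool_pos: [0.4715, -0.0485, 0.0272]
tool_rot: [3.14, -0.01, 3.106]
contact_force: [-15.4, -1.7, 10.8]
opening: 0.0005
t 6.13 pos [ 0.4715 -0.0485  0.0272] rot [ 3.1405 -0.0101  3.1065] F [-15.4  -1.7  10.8]
delta units [-0.1   0.02 -0.03]
roll units(-yaw) -0.08
```

The tip stalled at x 0.4715 with the force rising to 15 N, so the bar is against the stop. I'll back off, rise, and look.

```bash
python3 -m crank '{"claw":[0,0,0,0,0,0,0,0],"delta_pos":[[0.3,0,0],[1,0,0],[1.8,0,-0.2],[1.8,0,-1.2],[1.8,0,-2.8],[1.8,0,-4.4],[1.8,0,-6],[1.8,0,-7.2]],"roll":[0,0,0,0,0,0,0,0]}'; python3 -m crank '{"claw":[0,0,0,0,0,0,0,0],"delta_pos":[[0,1,-0.5],[0,2,-1],[0,3,-1],[0,4,-1],[0,5,-1],[0,5,-1],[0,5,-1],[0,5,-1]],"roll":[0,0,0,0,0,0,0,0]}'; python3 go.py 0.4 -0.25 0.25
python3 - <<'E'
import cv2
from cell import robot
a=robot.read_camera("scene")["color"][180:325,180:345];cv2.imwrite("pics/sc6c.png",cv2.resize(a,None,fx=4,fy=4,interpolation=2))
a=robot.read_camera("side")["color"][170:290,200:340];cv2.imwrite("pics/side6c.png",cv2.resize(a,None,fx=5,fy=5,interpolation=2))
E
```

```text
time: 6.8
tool_pos: [0.4325, -0.0477, 0.2113]
tool_rot: [-3.141, 0.005, 3.106]
contact_force: [1.7, -0.5, -0.8]
opening: 0.0004
time: 7.47
tool_pos: [0.436, 0.0772, 0.2328]
tool_rot: [-3.141, 0.001, 3.106]
contact_force: [-0.1, -1.0, 0.1]
opening: 0.0006
t 7.47 pos [0.436  0.0772 0.2328] rot [-3.1414e+00  9.0000e-04  3.1062e+00] F [-0.1 -1.   0.1]
delta units [  0.98 -13.13  -0.69]
```

View pics/sc6c.png

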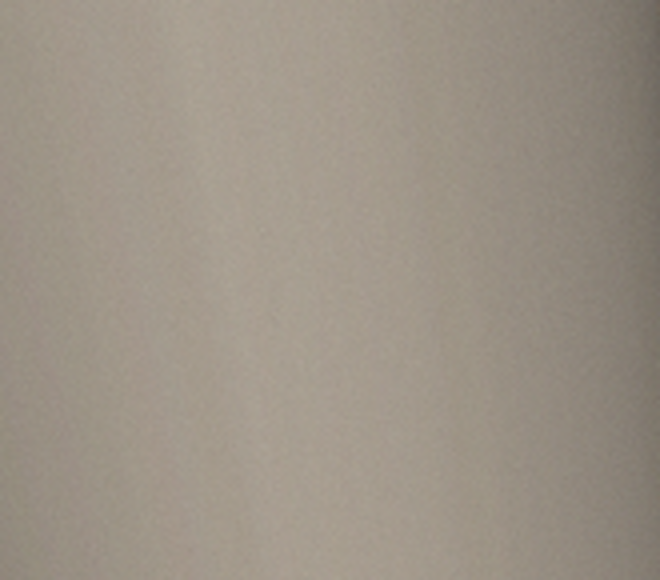

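View pics/side6c.png

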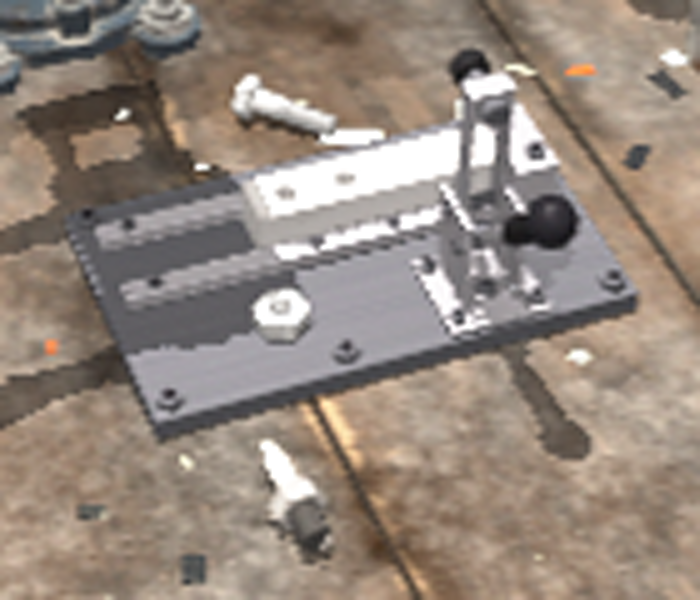

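The bar is seated: its rear edge moved about 51 crop px (≈27 mm), and nut, plug and bolt have not moved. Next I'll go round at height to the handle's -y side.

```bash
python3 -m crank '{"claw":[0,0,0,0,0,0,0,0],"delta_pos":[[0.3,-1.6,-0.7],[0.5,-3.2,-0.7],[0.5,-4.8,-0.7],[0.5,-6.4,-0.7],[0.5,-8,-0.7],[0.5,-9.6,-0.7],[0.5,-11.2,-0.7],[0.5,-12.8,-0.7]],"roll":[0,0,0,0,0,0,0,0]}'; python3 go.py 0.568 -0.26 0.25 3.1145
```

```text
time: 8.23
tool_pos: [0.4107, -0.2448, 0.2504]
tool_rot: [-3.141, 0.001, 3.104]
contact_force: [1.0, -0.2, 0.6]
opening: 0.0003
t 8.23 pos [ 0.4107 -0.2448  0.2504] rot [-3.1412e+00  6.0000e-04  3.1037e+00] F [ 1.  -0.2  0.6]
delta units [-6.31 -0.37  0.02]
roll units(-yaw) -0.1
```

```bash
python3 -m crank '{"claw":[0,0,0,0,0,0,0,0],"delta_pos":[[-1.3,-0.2,0],[-2.6,-0.4,0],[-3.9,-0.4,0],[-5.2,-0.4,0],[-6.2,-0.4,0],[-6.2,-0.4,0],[-6.2,-0.4,0],[-6.2,-0.4,0]],"roll":[0,0,0,0,0,0,0,0]}'; python3 go.py 0.568 -0.255 0.108 3.1145
python3 - <<'E'
import cv2
from cell import robot
cv2.imwrite("pics/wr7.png",robot.read_camera("wrist")["color"])
cv2.imwrite("pics/sc7.png",robot.read_camera("scene")["color"])
a=robot.read_camera("side")["color"][100:300,180:420];cv2.imwrite("pics/side7c.png",cv2.resize(a,None,fx=3,fy=3,interpolation=2))
E
```

```text
time: 8.9
tool_pos: [0.5653, -0.258, 0.2498]
tool_rot: [3.141, -0.001, 3.105]
contact_force: [-0.3, 0.7, 0.3]
opening: 0.0005
t 8.9 pos [ 0.5653 -0.258   0.2498] rot [ 3.1412e+00 -1.2000e-03  3.1047e+00] F [-0.3  0.7  0.3]
delta units [-0.11  0.12  5.67]
roll units(-yaw) -0.09
```

View pics/side7c.png

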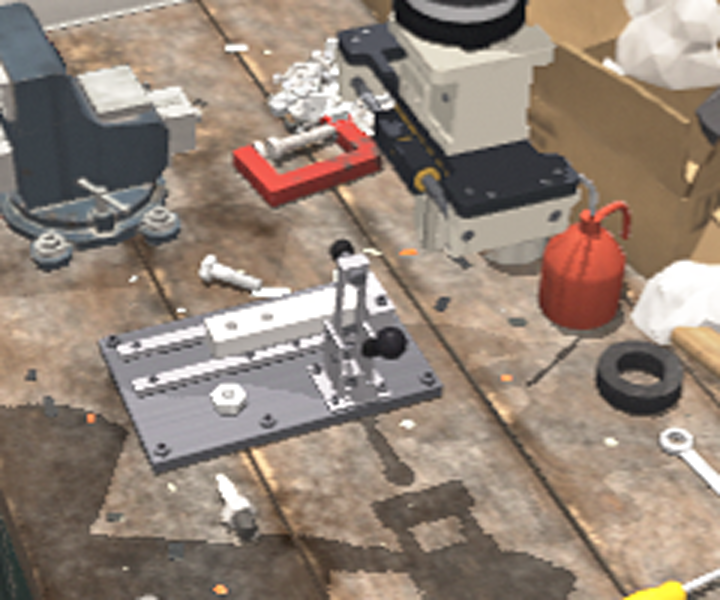

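View pics/sc7.png

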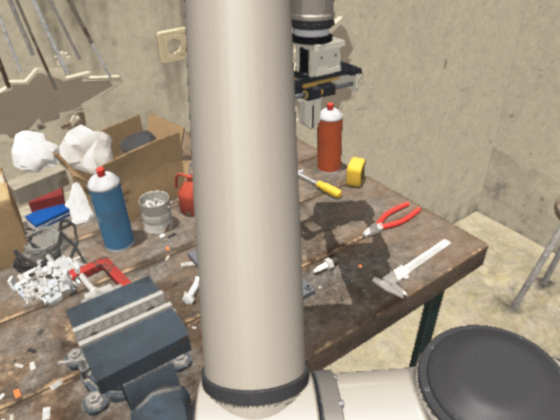

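The gripper is clear above the -y side of the handle and nothing lies below it. Descending to z ≈ 0.11.

```bash
python3 -m crank '{"claw":[0,0,0,0,0,0,0,0],"delta_pos":[[-0.1,0,1],[-0.1,0,2],[-0.1,0,3],[-0.1,0,4],[-0.1,0,5],[-0.1,0,5.6],[-0.1,0,5.6],[-0.1,0,5.6]],"roll":[-0.09,-0.09,-0.09,-0.09,-0.09,-0.09,-0.09,-0.09]}'; python3 go.py 0.572 -0.123 0.110 3.1145
python3 - <<'E'
import cv2
from cell import robot
c=robot.read_camera("scene")["color"][130:260,200:360];cv2.imwrite("pics/sc8.png",cv2.resize(c,None,fx=4,fy=4))
a=robot.read_camera("side")["color"][130:280,200:400];cv2.imwrite("pics/side8c.png",cv2.resize(a,None,fx=4,fy=4,interpolation=2))
E
```

```text
time: 9.72
tool_pos: [0.5682, -0.2576, 0.1104]
tool_rot: [3.141, -0.001, 3.115]
contact_force: [-0.6, -1.0, 0.1]
opening: 0.0007
t 9.72 pos [ 0.5682 -0.2576  0.1104] rot [ 3.1411e+00 -7.0000e-04  3.1146e+00] F [-0.6 -1.   0.1]
delta units [-0.01  5.39  0.02]
roll units(-yaw) 0.0
```

View pics/side8c.png

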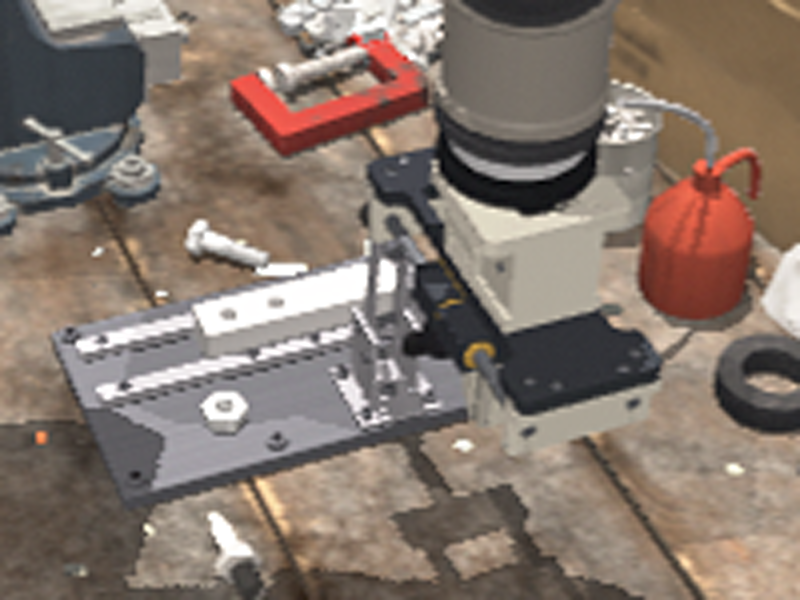

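View pics/sc8.png

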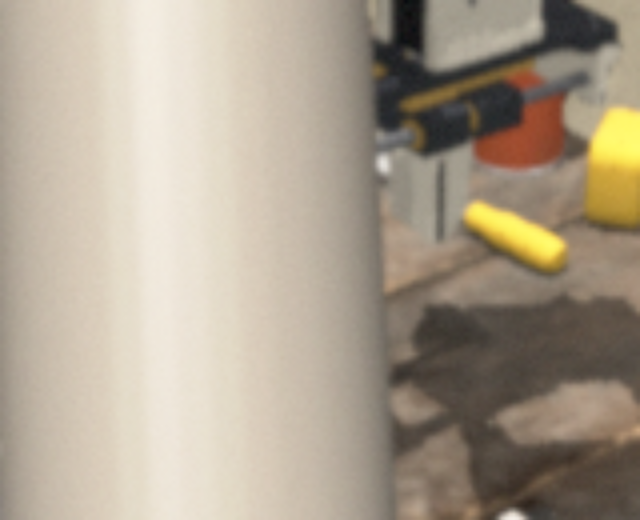

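Pushing towards +y in gentle steps.

```bash
python3 -m crank '{"claw":[0,0,0,0,0,0,0,0],"delta_pos":[[0,0.4,0],[0,0.8,0],[0,1.1,0],[0,1.3,0],[0,1.5,0],[0,1.7,0],[0,1.9,0],[0,2.1,0]],"roll":[0,0,0,0,0,0,0,0]}'; python3 -m crank '{"claw":[0,0,0,0,0,0,0,0],"delta_pos":[[0,0.1,0],[0,0.2,0],[0,0.3,0],[0,0.4,0],[0,0.5,0],[0,0.6,0],[0,0.6,0],[0,0.6,0]],"roll":[0,0,0,0,0,0,0,0]}'
python3 - <<'E'
import cv2
from cell import robot
cv2.imwrite("pics/wr9.png",robot.read_camera("wrist")["color"])
a=robot.read_camera("side")["color"][130:280,200:400];cv2.imwrite("pics/side9c.png",cv2.resize(a,None,fx=4,fy=4,interpolation=2))
E
```

```text
time: 10.48
tool_pos: [0.5708, -0.2121, 0.1138]
tool_rot: [-3.128, 0.004, 3.116]
contact_force: [-12.6, -31.7, 24.1]
opening: 0.0003
time: 11.15
tool_pos: [0.5714, -0.2041, 0.1202]
tool_rot: [-3.117, 0.01, 3.114]
contact_force: [-23.8, -39.8, 46.2]
opening: 0.0001
```

View pics/side9c.png

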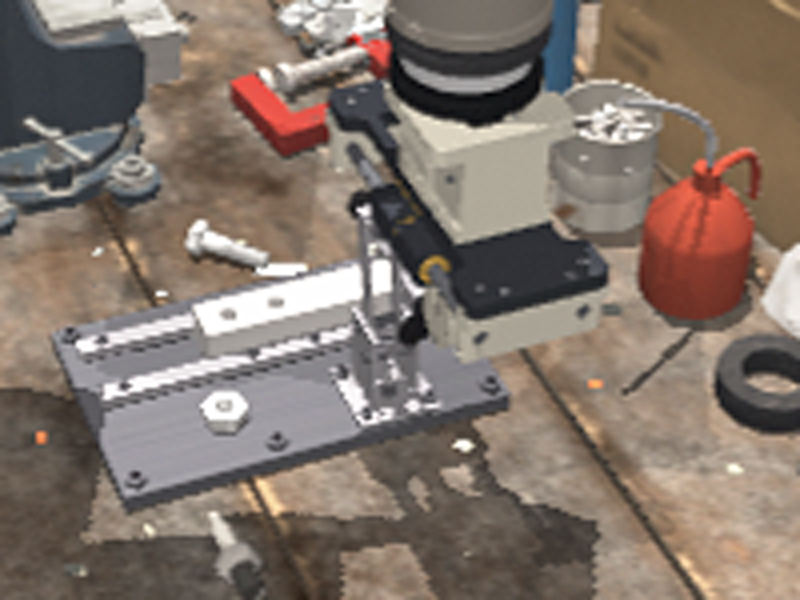

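View pics/wr9.png

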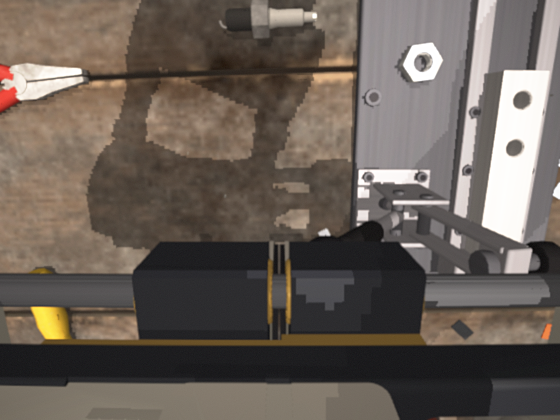

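The forces are far above the expected 8 N and have a strong upward part, so something is wrong. I'll work out where the contact acts before moving further.

Run:
```python
from cell import robot
import numpy as np, cv2
s=robot.observe();F=s["contact_force"];T=s["torque"];print(s["time"],F,T,s["tool_pos"],s["tool_rot"],s["joint_efforts"])
p=np.cross(F,T)/F.dot(F);print("closest pt rel",p,"dir",F/np.linalg.norm(F), "T.F",T.dot(F)/np.linalg.norm(F))
d=F/np.linalg.norm(F)
for k in np.arange(-.15,.16,.03):print(round(k,2),(p+k*d).round(3))
```

```text
11.25 [-23.90966175 -40.36193521  45.99505932] [-6.26608786  3.94254157  0.25067045] [ 0.57141016 -0.20401355  0.12014912] [-3.11672948  0.01002854  3.11427243] [ 27.39536405 -25.95003963  -9.5529753   12.47622192  -1.20959457
   0.37946412]
closest pt rel [-0.04435624 -0.06538364 -0.08043371] dir [-0.36392967 -0.61435021  0.70009215] T.F 0.033806452449456695
-0.15 [ 0.01   0.027 -0.185]
-0.12 [-0.001  0.008 -0.164]
-0.09 [-0.012 -0.01  -0.143]
-0.06 [-0.023 -0.029 -0.122]
-0.03 [-0.033 -0.047 -0.101]
0.0 [-0.044 -0.065 -0.08 ]
0.03 [-0.055 -0.084 -0.059]
0.06 [-0.066 -0.102 -0.038]
0.09 [-0.077 -0.121 -0.017]
0.12 [-0.088 -0.139  0.004]
0.15 [-0.099 -0.158  0.025]
```

Run:
```python
from cell import robot
import cv2
a=robot.read_camera("side")["color"][170:230,270:360];cv2.imwrite("pics/side10c.png",cv2.resize(a,None,fx=8,fy=8,interpolation=2))
a=cv2.imread("pics/wr9.png")[150:290,250:560];cv2.imwrite("pics/wr9c.png",cv2.resize(a,None,fx=2.5,fy=2.5,interpolation=2))
```

```text
(no output)
```

View pics/side10c.png

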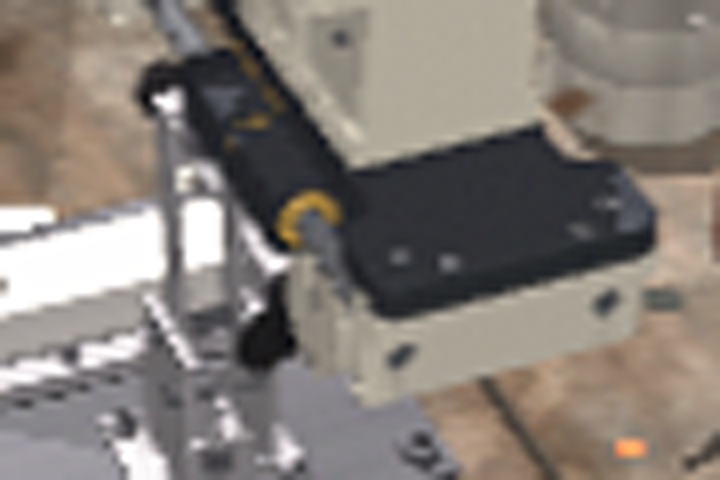

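View pics/wr9c.png

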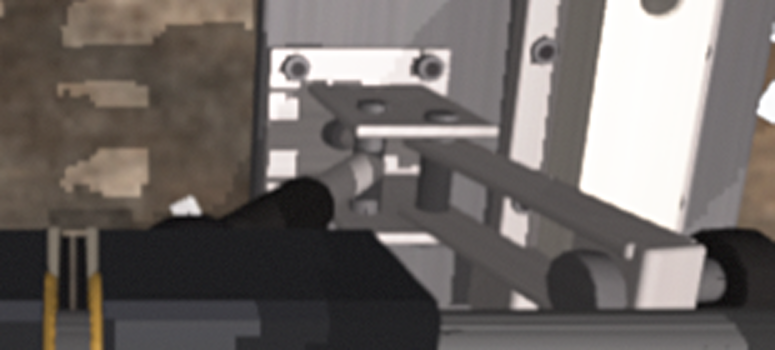

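The push has a large component straight down the handle: the rising knob is rubbing on or under the finger, while my tool holds its height. The tool has to rise along the knob's arc. I'll unload upward first without pushing on.

```bash
python3 -m crank '{"claw":[0,0,0,0,0,0,0,0],"delta_pos":[[0,-0.1,-0.1],[0,-0.2,-0.2],[0,-0.3,-0.3],[0,-0.3,-0.4],[0,-0.3,-0.4],[0,-0.3,-0.4],[0,-0.3,-0.4],[0,-0.3,-0.4]],"roll":[0,0,0,0,0,0,0,0]}';python3 go.py 0.5715 -0.204 0.12 3.1145
python3 - <<'E'
from cell import robot
import cv2
a=robot.read_camera("side")["color"][170:230,270:360];cv2.imwrite("pics/side11c.png",cv2.resize(a,None,fx=8,fy=8,interpolation=2))
E
```

```text
time: 11.97
tool_pos: [0.5707, -0.2016, 0.1228]
tool_rot: [-3.134, 0.003, 3.115]
contact_force: [-6.2, -13.4, 11.0]
opening: 0.0004
t 11.97 pos [ 0.5707 -0.2016  0.1228] rot [-3.1341e+00  2.9000e-03  3.1147e+00] F [ -6.2 -13.4  11. ]
delta units [-0.04 -0.09  0.11]
roll units(-yaw) 0.0
```

View pics/side11c.png

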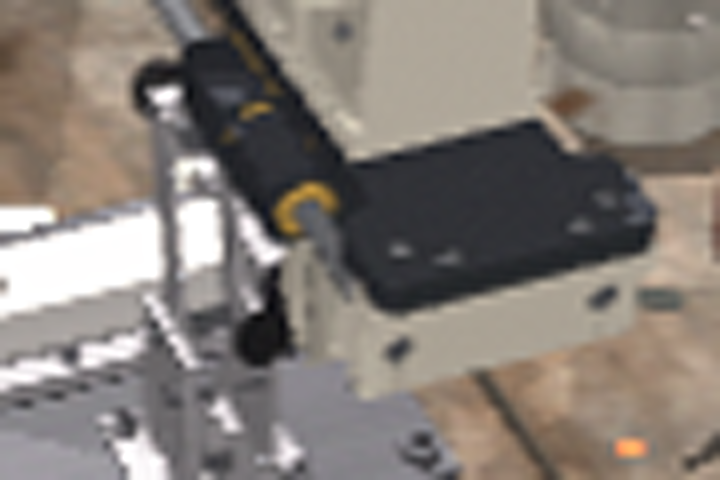

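That unloaded to normal values (13 N / 11 N) and the handle still follows. Continuing along the arc, rising as I go.

```bash
python3 -m crank '{"claw":[0,0,0,0,0,0,0,0],"delta_pos":[[0,0,-0.1],[0,0.05,-0.17],[0,0.1,-0.22],[0,0.15,-0.25],[0,0.2,-0.28],[0,0.25,-0.31],[0,0.3,-0.34],[0,0.3,-0.34]],"roll":[0,0,0,0,0,0,0,0]}';python3 go.py 0.5715 -0.204 0.12 3.1145
python3 - <<'E'
from cell import robot
import cv2
a=robot.read_camera("side")["color"][170:230,270:360];cv2.imwrite("pics/side12c.png",cv2.resize(a,None,fx=8,fy=8,interpolation=2))
a=robot.read_camera("wrist")["color"][150:290,250:560];cv2.imwrite("pics/wr12c.png",cv2.resize(a,None,fx=2.5,fy=2.5,interpolation=2))
E
```

```text
time: 12.68
tool_pos: [0.5709, -0.1914, 0.13]
tool_rot: [-3.139, 0.002, 3.115]
contact_force: [-2.0, -5.3, 5.0]
opening: 0.0007
t 12.68 pos [ 0.5709 -0.1914  0.13  ] rot [-3.1386e+00  1.6000e-03  3.1150e+00] F [-2.  -5.3  5. ]
delta units [-0.04 -0.5   0.4 ]
roll units(-yaw) 0.01
```

View pics/side12c.png

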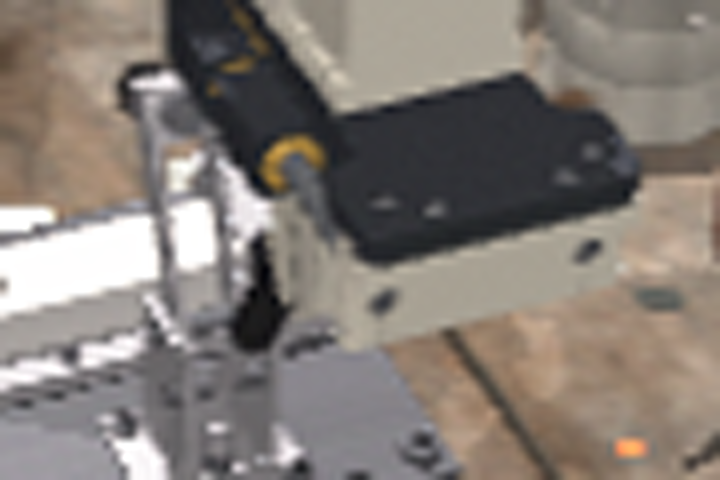

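View pics/wr12c.png

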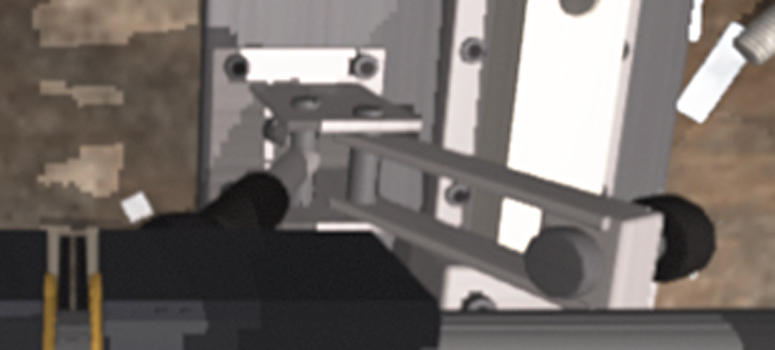

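The forces are now 5 N and the arm has started to swing over. Continuing.

```bash
python3 -m crank '{"claw":[0,0,0,0,0,0,0,0],"delta_pos":[[0,0.06,-0.02],[0,0.12,-0.04],[0,0.18,-0.06],[0,0.24,-0.08],[0,0.3,-0.1],[0,0.36,-0.11],[0,0.42,-0.12],[0,0.42,-0.12]],"roll":[0,0,0,0,0,0,0,0]}';python3 go.py 0.5715 -0.204 0.12 3.1145
python3 - <<'E'
from cell import robot
import cv2
a=robot.read_camera("side")["color"][160:230,260:360];cv2.imwrite("pics/side13c.png",cv2.resize(a,None,fx=7,fy=7,interpolation=2))
E
```

```text
time: 13.45
tool_pos: [0.5712, -0.1815, 0.1346]
tool_rot: [-3.137, 0.003, 3.115]
contact_force: [-6.7, -6.7, 15.6]
opening: 0.0006
t 13.45 pos [ 0.5712 -0.1815  0.1346] rot [-3.1369e+00  2.9000e-03  3.1152e+00] F [-6.7 -6.7 15.6]
delta units [-0.03 -0.9   0.59]
roll units(-yaw) 0.01
```

View pics/side13c.png

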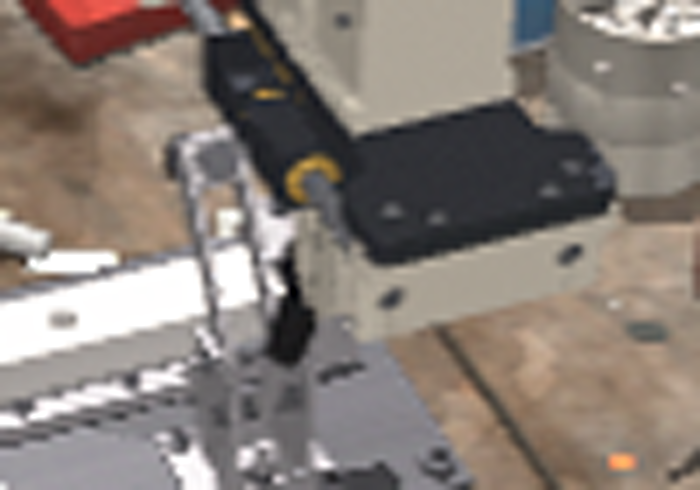

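Run:
```python
from cell import robot
import numpy as np
s=robot.observe();F=s["contact_force"];T=s["torque"];print(F,T,s["tool_pos"])
d=F/np.linalg.norm(F);p=np.cross(F,T)/F.dot(F)
for k in np.arange(-.24,.1,.03):print(round(k,2),(p+k*d).round(3))
```

```text
[-4.89100789 -6.24809995 14.89958686] [-0.74042791  0.96597056  0.03968905] [ 0.57126704 -0.18155337  0.13461024]
-0.24 [ 0.018  0.051 -0.245]
-0.21 [ 0.009  0.04  -0.218]
-0.18 [ 0.001  0.029 -0.192]
-0.15 [-0.008  0.017 -0.165]
-0.12 [-0.017  0.006 -0.139]
-0.09 [-0.025 -0.005 -0.112]
-0.06 [-0.034 -0.016 -0.086]
-0.03 [-0.043 -0.027 -0.059]
0.0 [-0.051 -0.038 -0.033]
0.03 [-0.06  -0.049 -0.006]
0.06 [-0.069 -0.06   0.02 ]
0.09 [-0.077 -0.071  0.047]
```

Run:
```python
from h import *
from cell import robot
c=robot.read_camera("side");im=cv2.resize(c["color"],None,fx=7,fy=7,interpolation=2)
p=(.52872,-.04986,-.02707)
def W(x,y,z):
    a,b=np.cos(p[2]),np.sin(p[2]);return [p[0]+(a*x-b*y)/1e3,p[1]+(b*x+a*y)/1e3,z/1e3]
px=lambda P:tuple(int(v) for v in (proj(P,c)[0]+.5)*7-.5)
for th,col in((.3,(0,0,255)),(.45,(0,255,0)),(.6,(255,0,0))):
    a=np.pi/4-th;k=W(45,-78-90*np.sin(a),50+90*np.cos(a));cv2.line(im,px(W(45,-78,50)),px(k),col,1);cv2.circle(im,px(k),int(.012*527*7/1.15),col,1)
s=robot.observe()["tool_pos"];cv2.circle(im,px(s),4,(0,255,255),-1)
cv2.line(im,px(s+[0,.019,0]),px(s+[0,.019,.05]),(0,255,255),1)
cv2.imwrite("pics/ov13.png",im[160*7:230*7,260*7:360*7])
```

```text
(no output)
```

View pics/ov13.png

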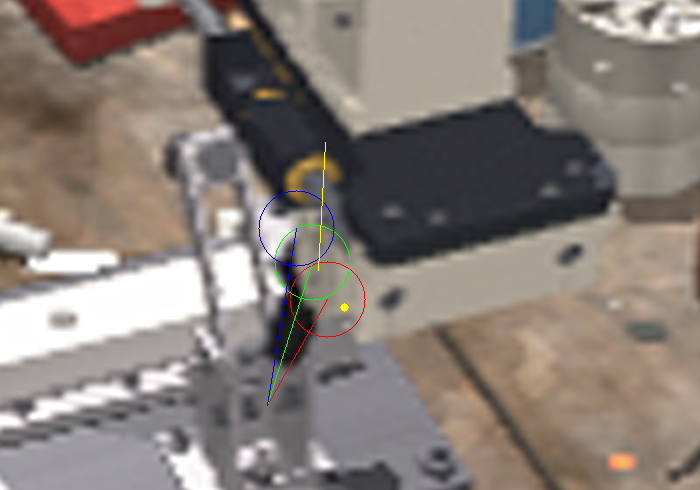

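The handle's sleeve lies on the 0.45–0.5 line, just around dead centre, with the finger at the knob's equator. I'll push a bit further, level.

```bash
python3 -m crank '{"claw":[0,0,0,0,0,0,0,0],"delta_pos":[[0,0.06,0],[0,0.12,0],[0,0.18,0],[0,0.24,0],[0,0.3,0],[0,0.36,0],[0,0.4,0],[0,0.4,0]],"roll":[0,0,0,0,0,0,0,0]}';python3 go.py 0.5715 -0.204 0.12 3.1145
python3 - <<'E'
from cell import robot
import cv2
a=robot.read_camera("side")["color"][160:230,260:360];cv2.imwrite("pics/side14c.png",cv2.resize(a,None,fx=7,fy=7,interpolation=2))
E
```

```text
time: 14.22
tool_pos: [0.5717, -0.1729, 0.1377]
tool_rot: [-3.134, 0.005, 3.115]
contact_force: [-12.1, -8.2, 31.9]
opening: 0.0006
t 14.22 pos [ 0.5717 -0.1729  0.1377] rot [-3.1339  0.0054  3.1152] F [-12.1  -8.2  31.9]
delta units [-0.02 -1.24  0.72]
roll units(-yaw) 0.01
```

View pics/side14c.png

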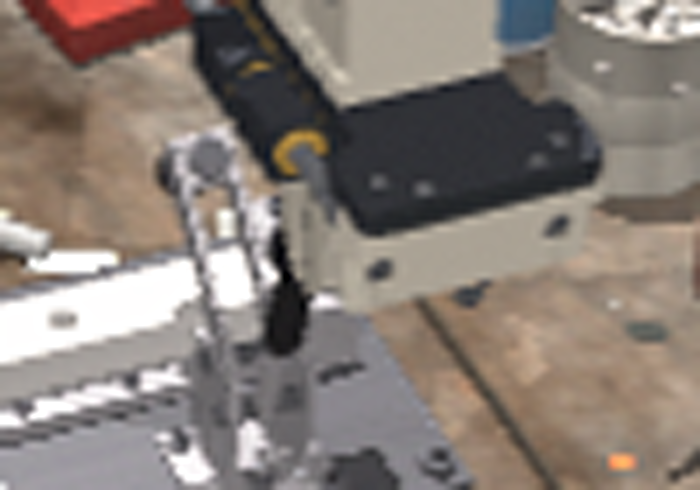

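The upward force is again the knob sticking to the finger, and the tangential part now even holds it back. Unloading upward along the arc.

```bash
python3 -m crank '{"claw":[0,0,0,0,0,0,0,0],"delta_pos":[[0,0,-0.1],[0,0,-0.2],[0,0.03,-0.3],[0,0.06,-0.35],[0,0.1,-0.38],[0,0.15,-0.4],[0,0.2,-0.41],[0,0.2,-0.41]],"roll":[0,0,0,0,0,0,0,0]}';python3 go.py 0.5715 -0.204 0.12 3.1145
python3 - <<'E'
from cell import robot
import cv2
a=robot.read_camera("side")["color"][160:230,260:360];cv2.imwrite("pics/side15c.png",cv2.resize(a,None,fx=7,fy=7,interpolation=2))
E
```

```text
time: 14.93
tool_pos: [0.5712, -0.164, 0.1417]
tool_rot: [3.141, -0.0, 3.116]
contact_force: [0.4, 0.1, 0.2]
opening: 0.0003
t 14.93 pos [ 0.5712 -0.164   0.1417] rot [ 3.1412e+00 -5.0000e-04  3.1156e+00] F [0.4 0.1 0.2]
delta units [-0.05 -1.6   0.87]
roll units(-yaw) 0.01
```

View pics/side15c.png

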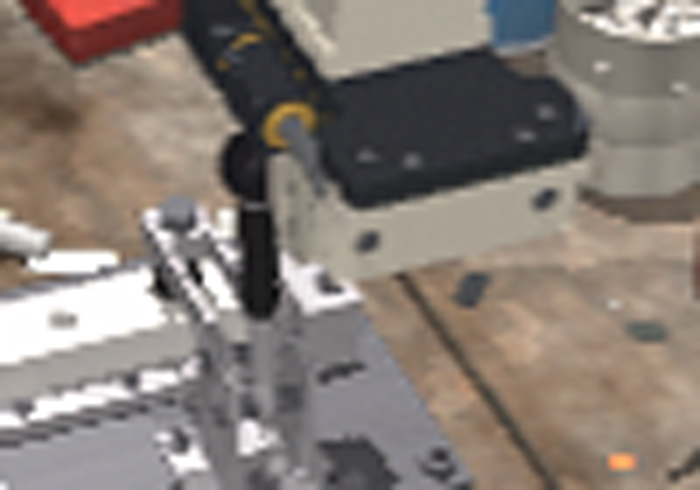

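It snapped: the knob at (245,165) has gone over, the arm is down, and the contact force is zero. Retreating -y, then up.

```bash
python3 -m crank '{"claw":[0,0,0,0,0,0,0,0],"delta_pos":[[0,-0.8,0],[0,-2,0],[0,-3,0],[0,-3.5,-0.8],[0,-3.5,-2.2],[0,-3.5,-3.6],[0,-3.5,-5],[0,-3.5,-5]],"roll":[0,0,0,0,0,0,0,0]}'; python3 -m crank '{"claw":[0,0,0,0,0,0,0,0],"delta_pos":[[0,-1.5,0],[0,-3,0],[0,-4.5,0],[0,-6,0],[0,-6,0],[0,-6,0],[0,-6,0],[0,-6,0]],"roll":[0,0,0,0,0,0,0,0]}'; python3 go.py 0.5715 -0.204 0.12
python3 - <<'E'
from cell import robot
import cv2
a=robot.read_camera("side")["color"][160:280,200:360];cv2.imwrite("pics/side16c.png",cv2.resize(a,None,fx=5,fy=5,interpolation=2))
a=robot.read_camera("scene")["color"];cv2.imwrite("pics/sc16.png",a)
E
```

```text
time: 15.65
tool_pos: [0.5712, -0.2535, 0.2749]
tool_rot: [-3.135, 0.011, 3.115]
contact_force: [0.8, -0.5, 0.2]
opening: 0.0001
time: 16.32
tool_pos: [0.5653, -0.4008, 0.267]
tool_rot: [3.141, 0.0, 3.116]
contact_force: [-0.6, 0.8, 0.9]
opening: 0.0008
t 16.32 pos [ 0.5653 -0.4008  0.267 ] rot [3.1411e+00 1.0000e-04 3.1163e+00] F [-0.6  0.8  0.9]
delta units [-0.05  7.87  5.89]
```

View pics/side16c.png

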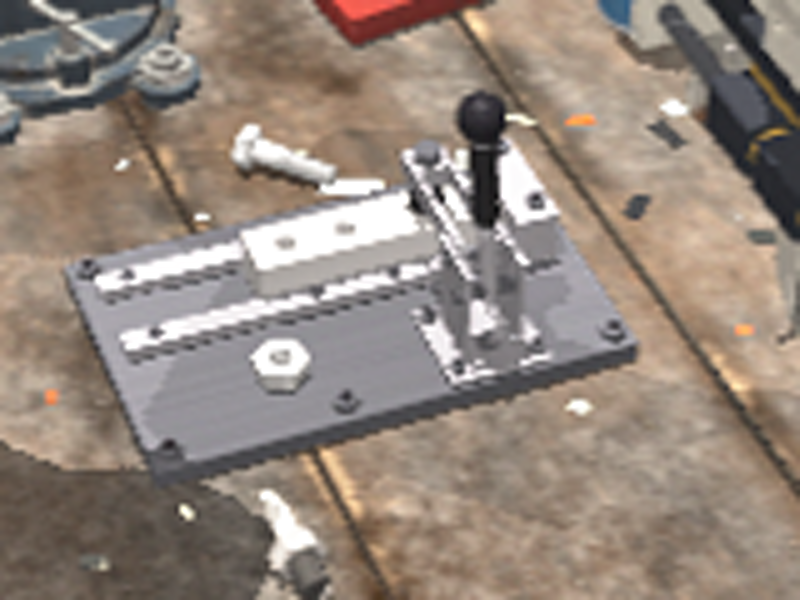

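View pics/sc16.png

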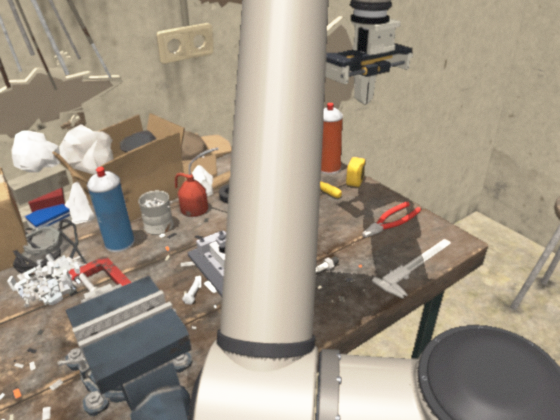

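The clamp is shut with its foot on the bar, the bar's rear edge is still at the seated place, and the loose parts are unmoved. A numeric check of knob and bar edge before handing in:

Run:
```python
from h import *
from cell import robot
c=robot.read_camera("side");p=(.52872,-.04986,-.02707)
def W(x,y,z):
    a,b=np.cos(p[2]),np.sin(p[2]);return [p[0]+(a*x-b*y)/1e3,p[1]+(b*x+a*y)/1e3,z/1e3]
for n,q in(("knob shut",(45,-62,139)),("bar +y",(-45,14,38)),("bar -y",(-45,-14,38))):print(n,((proj(W(*q),c)[0]-[200,160]+.4)*5).round())
s=robot.observe();print(s["contact_force"],abs(s["qvel"]).max())
robot.hand_in()
```

```text
knob shut [483. 118.]
bar +y [243. 231.]
bar -y [262. 267.]
[-0.36692125 -0.18271957 -0.5614985 ] 0.0033577363411348327
the job is handed in; nothing more can be done
```

I pushed the bar with closed fingertips until its end met the stop, then pushed the clamp handle over until it snapped shut. The job is handed in; the clock read about 16 s of the 45 s allowed, and no verdict was reported.

**Bar seated:** the fingers stalled at x = 0.4715 with the push force rising to 15 N. In the side view the bar moved about 27 mm, which matches the gap I measured at the start. After clamping, its rear edge was within about 1–3 px in a 5× crop of where a seated bar should be.

**Clamp shut:** the knob was seen at about (482,117) in that crop, against (483,118) predicted for the shut position. The foot looked to be resting on the bar, but I could not measure its pressing force.

**Surroundings:** by eye, the nut, bolt, spark plug and pliers had not moved. The robot was clear and still when I handed in, with only sensor noise on the force reading.

**What went wrong:** on the first push at the handle I held the tool level. The rising knob stuck to the finger and the tool force reached about 66 N, well under the 120 N wrist limit. I think the contact was on a fingertip rather than the gripper's body, which has a 40 N limit, but I could not confirm that. Later it built up to 35 N again. Letting the tool rise along the knob's arc removed the load, and the handle then snapped over.

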